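# Cam-lock a circuit module into its test dock

### The arm

A 7-joint arm with a two-finger parallel gripper is mounted at the origin on the work surface. World frame = base frame: x ahead of the robot, y to its left, z up, the work surface at z = 0. Lengths are in m, angles in rad, forces in N, time in s.
With the tool pointing down it reaches from about 0.425 to 0.975 m from the base axis. Payload 16.7 kg.
Tool frame: the origin (TCP) lies on the centre line of the jaws, within the pads' length; the fingertips stand 17 mm ahead of it and the grasp point (between the pads) lies 2 mm behind it; z points along the fingers, y is the line along which they close (so a half turn about z gives the same grasp; the last joint's range is limited). The gripper opens to 85 mm and grips with 20 to 120 N. Pads are 22 mm wide; open, the fingers measure 114 mm over their backs; the gripper's body (76 mm by 85 mm) begins 54 mm behind the grasp point. The pads swing forward as they close: fully open they stand 13 mm farther back than shut.
Start: joints at [1.179, 0.426, 0.074, 1.606, -0.034, 1.111, -0.067], TCP at [0.162, -0.655, 0.248] pointing down, gripper open.
Joint ranges: [-2.85, 2.85], [-0.5, 2.14], [-1.23, 1.37], [0.21, 2.46], [-1.02, 4.16], [0.16, 2.05], [-2.73, 2.73]. Speed limits (rad/s): [1.89, 1.89, 2.39, 2.39, 3.01, 3.01, 3.01].

### API

Orientations are given as [roll, pitch, yaw] about the fixed x, y, z axes, in that order (R = Rz(yaw) Ry(pitch) Rx(roll)).
In Python, from workcell import * gives the robot as it stands.
- The arm moves only by the tool carry_out, never from a script. Its argument "steps" is a list of rows, each an object of numbers: "gripper": the gripper's target within -1 to 1 (fully open at 1, half-way at 0, shut at -1); "tx", "ty", "tz": the shift along the tool's x, y, z in m; "turn": the turn about the tool's z in rad. In form: [{"gripper": .., "tx": .., "ty": .., "tz": .., "turn": ..}, ...]. A call has exactly 10 rows; each row is the pose to reach, as a shift and turn from the pose commanded when the call began, along the tool's axes at that moment; what a row does not reach only later rows make up. A row lasts 1/10 s, in which the tool goes at most 50 mm and 8.59 degrees, less where a joint would pass 70% of its speed; a pose out of reach is approached as far as the arm can. A call with a gripper value outside its range is refused whole. The fingers move at their own pace and stop on an object; "newtons" is the grip in N (left out, the last holds). Time passes only in rows, so rows that repeat a pose let the fingers close, or fill a call up. It gives the time, the measured TCP pose, the force, the opening and the grip force at its end, in the units of the state.
- observe(): the state, without advancing time (a new reading comes with each control period).
- get_image(name): name is "scene" or "top" or "wrist"; returns a dict with "image" (384x512x3 uint8, red, green, blue), "K" (3x3 intrinsics, pixels), "distortion" ([k1, k2, p1, p2, k3] as OpenCV has them; the pictures are not rectified), "view" (4x4, takes a point from world to camera coordinates). Camera axes: x right, y down, z forward; pixel columns grow to the right and rows downward; lengths in m; the calibration is good to about 2 mm. A picture is of the moment at which its call begins. There is no depth.
- close_job(): hands the job in; it is judged then, once.
The state is a dict: "time": time; "joint_pos": joint angles; "joint_velocities": joint speeds; "effort": joint torques, N m; "tool_pos": TCP position; "tool_rot": TCP orientation; "contact_force": force on the tool from outside, world axes, zero at the start; "ft_torque": the same for the moment, N m; "finger_gap": finger opening in m; "gripper_force": force on a finger pad.
Only numpy, scipy, OpenCV 4.12 (cv2) and the standard library are available. Lean on these libraries where they do the work, as an engineer would, in place of code of your own. Each camera call takes 0.05 s, during which the arm holds its last target. There are 200 camera calls.

### The job

The grey circuit module stands pulled back in the channel of the test dock, and the dock's red cam is part way closed. Swing the cam open by its black crank peg, slide the module in until it meets the sprung pins, then turn the cam clockwise, about half a turn, until its hook has drawn the module's bolt in tight against the rubber stops: stop when it feels firm, do not force it. Let go, and leave the other things on the bench alone.

Things in the scene. Friction and masses are not known exactly. Their poses are not given: they have to be found in the camera images.
- dock: Fixed test dock: aluminium base plate 250 x 110 x 8 mm with an open-topped channel between two blue walls, 52 mm apart, slippery, tops 30 mm above the bench. Origin on the bench under the channel's middle line; x runs along the channel in the direction the module slides in, y across it to the left, z up. The positions 'x =' given elsewhere are the module's origin in this frame.
- stops (a point): Middle of the end of the channel, 18 mm along x of the dock, 26 mm above the bench. Two brass sprung pins here meet the module's front at x = -27 mm (2 N, then 0.5 N more per mm, pushing back). Two black rubber stops beside them (32 N per mm) meet it between x = -22.7 and -18.5 mm: this place differs from start to start, shows in no pose listed, and must be felt.
- module: Loose grey circuit module, 80 mm long (x), 50 mm wide, 38 mm high, about 0.5 kg; origin at the centre of its underside, which rests on the base plate, 8 mm above the bench. Its x points like the dock's x. It starts in the channel at x = -75 to -50 mm. On its top a yellow grip fin, 40 mm long in x, 12 mm wide, 30 mm high, centred 10 mm behind the origin.
- fin (a point): Point in the middle of the module's yellow fin, 60 mm above the module's underside (68 mm above the bench), 8 mm below the fin's top: a good place to pinch it across y, 12 mm wide.
- bolt: Steel bolt fixed to the module's front: a flat stem that ends in an upright stud 8 mm in diameter, 24 mm high. Origin on the stud's axis, 70 mm ahead of the module's origin, level with the module's underside; so at module x = -26 mm the stud is 26 mm from the cam's axis. Drawn in tight means that the hook pulls on it with 15 to 50 N, 30 N being right; over 65 N damages it.
- cam_axis (a point): Point on the upright turning axis of the cam, 45 mm above the bench at the hub's top, 70 mm along x of the dock from the dock's origin.
- cam (a joint): Turn of the red cam, rad, clockwise from above: 0 open (stop), 3.9 other stop. Starts at 0.7 to 1.2, its hook barring the stud's way; under 0.35 the mouth lets it in. From 0.5 on the spiral hook passes behind a stud nearer than 29 mm to the axis; from 1.5 on it draws it in 3.6 mm per rad. The rubber stops are met somewhere from 2.0 to 3.2 rad; right is about 0.25 rad more. It stays where left.
- crank (a point): Black crank peg of the cam, 14 mm thick, 42 to 78 mm above the bench; this point is on its axis at 64 mm, 40 mm from the cam's axis, at 95 degrees from the dock's x (+y side) when open, passing its +x side in closing. Pinch it from above. Along its path it resists with 2 N when free, 3 to 6 N against the pins, and 4 to 7 N more than that when tight; 10 N more is too much.

How it is judged:
By the outcome, as a careful person would: the job done as asked, in the order asked, and still so for the second after the job is handed in, with the robot touching nothing.
It also fails if it takes over 70 s, if anything falls off the work surface, if the arm or the gripper's body presses on something with over 40 N, if the wrist force passes 120 N, or if a joint passes its speed limit or range.

## Working session

There is one attempt and no reset: what is moved stays moved. The work goes in short steps, Python scripts to look and compute and a tool call to move; the robot and the scene stay as the last step left them, time stands still between calls to the robot, and variables do not carry over. Pictures are saved under pics/ and viewed, at most 10 in all, crops included, and the job is handed in when it is done.

Besides the shell and the picture viewer there is one more tool, called after "Emit:" in YAML: its name, and indented under it one key for each argument. carry_out: Moves the arm, as the interface text tells. Its arguments: {"type":"object","properties":{"steps":{"type":"array"},"newtons":{"type":"number"}},"required":["steps"]}

```bash
ls; mkdir -p pics; python3 - <<'E'
from workcell import *
import cv2,numpy as np
o=observe(); print(o)
for n in("scene","top"):
    g=get_image(n); cv2.imwrite(f"pics/{n}0.png",g["image"][:,:,::-1]); print(n,g["K"],g["distortion"],g["view"])
E
```

```text
pics
{'time': 0.0, 'joint_pos': array([ 1.17949201,  0.42677227,  0.07384041,  1.60662877, -0.03411619,
        1.11081175, -0.06708925]), 'joint_velocities': array([ 0.00090977,  0.00060936,  0.00020799, -0.00017951, -0.0006765 ,
        0.00182607, -0.0004582 ]), 'effort': array([-3.10811147e-04, -9.49844456e+01,  3.76125410e+00, -4.63530493e+01,
        1.93097064e-02,  1.00160355e-02,  6.55985696e-05]), 'tool_pos': array([ 0.16151791, -0.65497498,  0.24757381]), 'tool_rot': array([-3.14023440e+00,  8.50204358e-05,  2.41785145e-01]), 'contact_force': array([ 0.05792888, -0.68231943,  0.1428407 ]), 'ft_torque': array([-0.00198172, -0.0066935 ,  0.02191073]), 'gripper_force': 0.0, 'finger_gap': 0.08538031612161372}
scene [[388.47675312   0.         259.35289137]
 [  0.         388.47675312 195.84223157]
 [  0.           0.           1.        ]] [-0.09689072  0.          0.          0.          0.        ] [[-0.56900076  0.82206189 -0.02126933  0.30270699]
 [ 0.53388555  0.34961623 -0.76989266 -0.25658518]
 [-0.62546331 -0.4494249  -0.63781887  1.05510974]
 [ 0.          0.          0.          1.        ]]
top [[438.82415018   0.         255.91047451]
 [  0.         438.82415018 192.50174812]
 [  0.           0.           1.        ]] [-0.14726468  0.          0.          0.          0.        ] [[ 0.01559884 -0.99974094  0.01657519  0.02248644]
 [-0.9930476  -0.01742453 -0.11641674  0.5604836 ]
 [ 0.1166754  -0.01464399 -0.99306214  0.6409872 ]
 [ 0.          0.          0.          1.        ]]
```

View pics/top0.png

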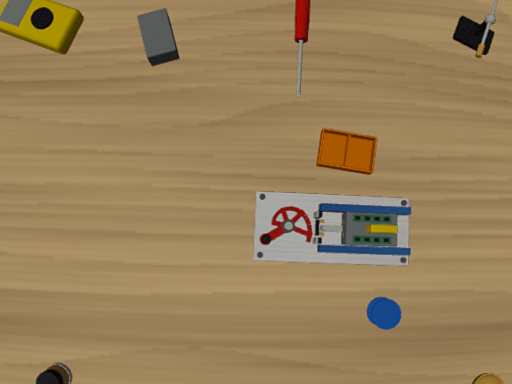

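View pics/scene0.png

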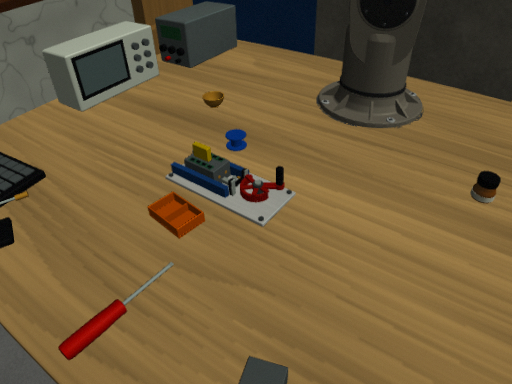

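The top view shows the dock at columns 255–410, rows 192–265, with the module sliding image-left (world +y). The cam hub is at (289,226), the peg at (265,239) and the fin at (382,229). In the scene view the fin is at (202,152) and the peg at (280,177).

```bash
cat > h.py <<'E'
from workcell import *
import cv2,numpy as np
from scipy.spatial.transform import Rotation as R
def cam(n,save=None):
    g=get_image(n)
    if save: cv2.imwrite("pics/"+save,g["image"][:,:,::-1])
    g["hsv"]=cv2.cvtColor(np.ascontiguousarray(g["image"]),cv2.COLOR_RGB2HSV); return g
def ray(g,p):
    u=cv2.undistortPoints(np.array([[p]],float),g["K"],np.array(g["distortion"]))[0,0]
    V=g["view"]; d=V[:3,:3].T@np.array([u[0],u[1],1]); return -V[:3,:3].T@V[:3,3],d/np.linalg.norm(d)
def onz(g,p,z):
    c,d=ray(g,p); return c+d*(z-c[2])/d[2]
def tri(rs):
    A=sum(np.eye(3)-np.outer(d,d) for c,d in rs); b=sum((np.eye(3)-np.outer(d,d))@c for c,d in rs)
    x=np.linalg.solve(A,b); return x,[np.linalg.norm(np.cross(x-c,d)) for c,d in rs]
def proj(g,P):
    V=g["view"]; return cv2.projectPoints(np.array([P],float),cv2.Rodrigues(V[:3,:3])[0],V[:3,3],g["K"],np.array(g["distortion"]))[0][0,0]
def mask(g,lo,hi,box=None):
    m=cv2.inRange(g["hsv"],np.array(lo),np.array(hi))
    if box: k=np.zeros_like(m); x0,y0,x1,y1=box; k[y0:y1,x0:x1]=255; m&=k
    return m
def big(m):
    c=max(cv2.findContours(m,cv2.RETR_EXTERNAL,cv2.CHAIN_APPROX_NONE)[0],key=cv2.contourArea)
    return c,cv2.minAreaRect(c)
def totool(dw):  # world shift -> tool axes
    o=observe(); return R.from_euler("xyz",o["tool_rot"]).inv().apply(dw)
E
python3 - <<'E'
from h import *
t=cam("top");s=cam("scene")
w=mask(t,[0,0,150],[180,50,255],(240,180,425,280))
w=cv2.morphologyEx(w,cv2.MORPH_CLOSE,np.ones((3,3)))
c,r=big(w); hull=cv2.convexHull(c); box=cv2.boxPoints(cv2.minAreaRect(hull)); print("rect",r)
P=np.array([onz(t,b,.008) for b in box]); print(P.round(4)); print([np.linalg.norm(P[i]-P[i-1]).round(4) for i in range(4)])
for n,lo,hi,bt,bs in(("yellow",[20,120,100],[35,255,255],(350,210,410,250),(180,130,230,180)),("black",[0,0,0],[180,255,45],(255,228,275,250),(270,160,290,195)),("red",[0,150,80],[8,255,255],(250,200,330,250),(230,165,290,210))):
    a=big(mask(t,lo,hi,bt)); b=big(mask(s,lo,hi,bs))
    print(n,a[1],b[1], cv2.boundingRect(a[0]),cv2.boundingRect(b[0]),tri([ray(t,a[1][0]),ray(s,b[1][0])]))
im=cv2.resize(s["image"][120:230,150:310],None,fx=5,fy=5,interpolation=cv2.INTER_CUBIC)
cv2.imwrite("pics/scrop.png",im[:,:,::-1])
E
```

```text
rect ((331.40283203125, 228.73492431640625), (154.2021484375, 68.7611312866211), 2.4895529747009277)
[[ 0.4567  0.0345  0.008 ]
 [ 0.5653  0.0315  0.008 ]
 [ 0.5587 -0.2196  0.008 ]
 [ 0.4477 -0.2129  0.008 ]]
[np.float64(0.2475), np.float64(0.1086), np.float64(0.2512), np.float64(0.1112)]
yellow ((381.0, 228.0), (8.0, 30.0), 90.0) ((202.86001586914062, 148.52000427246094), (24.0, 12.20000171661377), 36.869895935058594) (366, 224, 31, 9) (192, 140, 20, 21) (array([ 0.50653521, -0.15110982,  0.07028669]), [np.float64(0.00011907275780291118), np.float64(0.00011907275780300859)])
black ((266.0, 238.5), (7.0, 8.0), 90.0) ((279.0, 176.0), (18.0, 6.0), 90.0) (262, 235, 9, 8) (276, 167, 7, 19) (array([0.48978913, 0.01609605, 0.06031713]), [np.float64(0.00039108105019589734), np.float64(0.00039108105019588737)])
red ((289.57391357421875, 223.38235473632812), (44.0438117980957, 33.19478225708008), 3.094058036804199) ((257.0675964355469, 189.59458923339844), (35.83897399902344, 18.905879974365234), 9.462322235107422) (267, 207, 45, 35) (240, 178, 37, 23) (array([ 0.51288419, -0.01944235,  0.02888846]), [np.float64(0.001466285246939008), np.float64(0.0014662852469389622)])
```

Emit:
carry_out:
  steps:
    - {"gripper": 1,"tx": 0.024,"ty": -0.029,"tz": 0,"turn": -0.1}
    - {"gripper": 1,"tx": 0.048,"ty": -0.057,"tz": 0,"turn": -0.2}
    - {"gripper": 1,"tx": 0.072,"ty": -0.086,"tz": 0,"turn": -0.3}
    - {"gripper": 1,"tx": 0.096,"ty": -0.114,"tz": 0,"turn": -0.4}
    - {"gripper": 1,"tx": 0.12,"ty": -0.143,"tz": 0,"turn": -0.5}
    - {"gripper": 1,"tx": 0.144,"ty": -0.172,"tz": 0,"turn": -0.6}
    - {"gripper": 1,"tx": 0.168,"ty": -0.2,"tz": 0,"turn": -0.7}
    - {"gripper": 1,"tx": 0.192,"ty": -0.229,"tz": 0,"turn": -0.8}
    - {"gripper": 1,"tx": 0.216,"ty": -0.257,"tz": 0,"turn": -0.9}
    - {"gripper": 1,"tx": 0.24,"ty": -0.286,"tz": 0,"turn": -1.0}

```text
time: 1.2
tool_pos: [0.3265, -0.3188, 0.2484]
tool_rot: [3.141, 0.0, 1.246]
contact_force: [0.9, -1.0, 0.3]
finger_gap: 0.0851
gripper_force: 0.0
```

```bash
python3 - <<'E'
from h import *
o=observe(); print(o["time"],o["tool_pos"],o["tool_rot"],o["joint_pos"].round(2))
g=cam("wrist"); V=g["view"]; c=-V[:3,:3].T@V[:3,3]; print("cam in tool",totool(c-o["tool_pos"]),"dir",totool(V[2,:3]))
P=np.array([0.490,0.016,0.21]); print("shift",totool(P-o["tool_pos"]),"yaw",o["tool_rot"][2]-2.286)
t=cam("top"); print("hub",onz(t,(289,226),.045))
E
```

```text
1.2 [ 0.32652571 -0.31883198  0.24839906] [3.14138971e+00 2.27081026e-04 1.24568802e+00] [ 0.9   0.08 -0.28  2.06  0.03  1.    0.28]
cam in tool [ 0.06581218 -0.00080323 -0.1245654 ] dir [-0.26306465 -0.00256056  0.96477481]
shift [0.36887001 0.05232553 0.03882972] yaw -1.040311977668721
hub [ 0.50894531 -0.01837967  0.045     ]
```

Emit:
carry_out:
  steps:
    - {"gripper": 1,"tx": 0.037,"ty": 0.005,"tz": 0.004,"turn": -0.083}
    - {"gripper": 1,"tx": 0.074,"ty": 0.01,"tz": 0.008,"turn": -0.166}
    - {"gripper": 1,"tx": 0.111,"ty": 0.016,"tz": 0.012,"turn": -0.25}
    - {"gripper": 1,"tx": 0.148,"ty": 0.021,"tz": 0.016,"turn": -0.332}
    - {"gripper": 1,"tx": 0.185,"ty": 0.026,"tz": 0.02,"turn": -0.415}
    - {"gripper": 1,"tx": 0.222,"ty": 0.031,"tz": 0.024,"turn": -0.5}
    - {"gripper": 1,"tx": 0.259,"ty": 0.037,"tz": 0.028,"turn": -0.58}
    - {"gripper": 1,"tx": 0.296,"ty": 0.042,"tz": 0.032,"turn": -0.664}
    - {"gripper": 1,"tx": 0.333,"ty": 0.047,"tz": 0.036,"turn": -0.747}
    - {"gripper": 1,"tx": 0.369,"ty": 0.052,"tz": 0.039,"turn": -0.83}

```text
time: 2.3
tool_pos: [0.4952, 0.0132, 0.2092]
tool_rot: [3.141, 0.0, 2.074]
contact_force: [0.4, -0.5, 0.9]
finger_gap: 0.0853
gripper_force: 0.0
```

```bash
python3 - <<'E'
from h import *
o=observe(); print(o["time"],o["tool_pos"],o["tool_rot"],o["joint_pos"].round(2))
g=cam("wrist","w1.png"); np.save("w1.npy",g)
for n,P in(("peg",[.490,.016,.078]),("hub",[.509,-.018,.045]),("fin",[.5065,-.151,.076])): print(n,proj(g,P))
E
```

```text
2.3 [0.49517674 0.01324124 0.20916778] [3.14148445e+00 9.96916188e-05 2.07417171e+00] [ 0.42  0.23 -0.66  2.01  0.18  0.95  0.18]
peg [253.08334636 181.87399536]
hub [253.64197175 213.92324441]
fin [183.27188565 340.41322009]
```

View pics/w1.png

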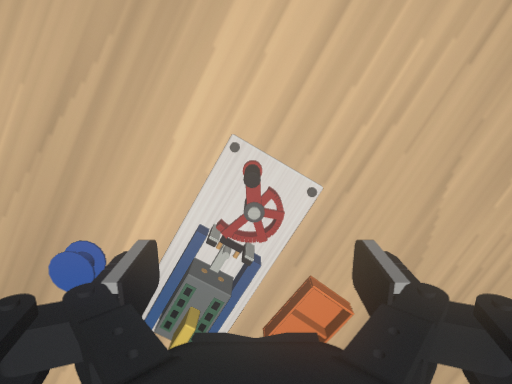

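The wrist view has the peg top near (252,178) and the hub at (254,213), both within 2–4 px of their projected positions. The plate's end corners are near (232,135) and (322,186), and the fin is at (187,328).

```bash
python3 - <<'E'
from h import *
g=np.load("w1.npy",allow_pickle=True).item()
t=cam("top")
b=big(mask(g,[0,0,0],[180,255,60],(235,155,272,195))); print("peg wrist",b[1],cv2.boundingRect(b[0]))
a=big(mask(t,[0,0,0],[180,255,60],(255,228,275,250))); print(a[1])
im=g["image"]; print("peg col",im[160:195:2,252].tolist())
# hub: grey low saturation inside cam
hm=mask(g,[0,0,60],[180,60,255],(244,203,265,223)); hb=big(hm); print("hub",hb[1]); H=onz(g,hb[1][0],.045); 
hm=mask(t,[0,0,60],[180,60,255],(281,218,297,234)); ht=big(hm); print("hubtop",ht[1]); print("hub wrist",H,"top",onz(t,ht[1][0],.045), tri([ray(g,hb[1][0]),ray(t,ht[1][0])]))
for p in((252,176),(252,178),b[1][0]): P=onz(g,p,.078); print("peg",P,np.linalg.norm((P-H)[:2]),np.degrees(np.arctan2(*(P-H)[1::-1])))
print("peg tri",tri([ray(g,b[1][0]),ray(t,a[1][0])]))
w=mask(g,[0,0,150],[180,30,255],(130,120,330,350)); c,r=big(cv2.morphologyEx(w,cv2.MORPH_CLOSE,np.ones((3,3))))
bl=mask(g,[100,120,60],[125,255,255],(140,215,265,335))
for n,m in(("blue",bl),):
    for c in cv2.findContours(m,0,2)[0]:
        if cv2.contourArea(c)>60:
            r=cv2.minAreaRect(c);bx=cv2.boxPoints(r); Q=np.array([onz(g,q,.03) for q in bx]); print(r,Q.round(4).tolist())
# end-edge screws
for bx in((227,140,243,155),(304,184,320,200)):
    m=mask(g,[0,0,0],[180,255,110],bx); q=big(m)[1][0]; print("screw",q,onz(g,q,.008))
E
```

```text
Traceback (most recent call last):
  File "h.py", line 23, in big
    c=max(cv2.findContours(m,cv2.RETR_EXTERNAL,cv2.CHAIN_APPROX_NONE)[0],key=cv2.contourArea)
ValueError: max() iterable argument is empty
```

```bash
cat >> h.py <<'E'
def old(n,f):
    g=get_image(n); g["image"]=cv2.imread("pics/"+f)[:,:,::-1]; g["hsv"]=cv2.cvtColor(np.ascontiguousarray(g["image"]),cv2.COLOR_RGB2HSV); return g
E
python3 - <<'E'
from h import *
g=np.load("w1.npy",allow_pickle=True).item()
t=old("top","top0.png")
b=big(mask(g,[0,0,0],[180,255,60],(235,155,272,195))); print("peg wrist",b[1],cv2.boundingRect(b[0]))
a=big(mask(t,[0,0,0],[180,255,60],(255,228,275,250))); print(a[1])
print("peg col",g["image"][160:195:2,252].sum(1).tolist())
hb=big(mask(g,[0,0,60],[180,60,255],(244,203,265,223))); print("hub",hb[1]); H=onz(g,hb[1][0],.045)
ht=big(mask(t,[0,0,60],[180,60,255],(281,218,297,234))); print("hubtop",ht[1]); print("hub wrist",H,"top",onz(t,ht[1][0],.045), tri([ray(g,hb[1][0]),ray(t,ht[1][0])]))
for p in((252,176),(252,178),b[1][0]): P=onz(g,p,.078); print("peg",P,np.linalg.norm((P-H)[:2]),np.degrees(np.arctan2(*(P-H)[1::-1])))
print("peg tri",tri([ray(g,b[1][0]),ray(t,a[1][0])]))
bl=mask(g,[100,120,60],[125,255,255],(140,215,265,335))
for c in cv2.findContours(bl,0,2)[0]:
    if cv2.contourArea(c)>60:
        r=cv2.minAreaRect(c);Q=np.array([onz(g,q,.03) for q in cv2.boxPoints(r)]); print(r,Q.round(4).tolist())
for bx in((227,140,243,155),(304,184,320,200)):
    q=big(mask(g,[0,0,0],[180,255,110],bx))[1][0]; print("screw",q,onz(g,q,.008))
E
```

```text
Traceback (most recent call last):
  File "h.py", line 23, in big
    c=max(cv2.findContours(m,cv2.RETR_EXTERNAL,cv2.CHAIN_APPROX_NONE)[0],key=cv2.contourArea)
ValueError: max() iterable argument is empty
```

```bash
python3 - <<'E'
from h import *
g=np.load("w1.npy",allow_pickle=True).item()
t=old("top","top0.png")
print("peg col",g["image"][158:200:2,252].tolist())
def tr(f):
    try: f()
    except Exception as e: print("ERR",e)
H=onz(g,(254,213),.045)
def f1():
    b=big(mask(g,[0,0,0],[180,255,90],(235,155,272,195))); print("peg wrist",b[1],cv2.boundingRect(b[0]))
    a=big(mask(t,[0,0,0],[180,255,60],(255,228,275,250))); print(a[1])
    print("peg tri",tri([ray(g,b[1][0]),ray(t,a[1][0])]))
tr(f1)
def f2():
    hb=big(mask(g,[0,0,60],[180,60,255],(244,203,265,223))); print("hub",hb[1],onz(g,hb[1][0],.045))
    ht=big(mask(t,[0,0,60],[180,60,255],(281,218,297,234))); print("hubtop",ht[1],tri([ray(g,hb[1][0]),ray(t,ht[1][0])]))
tr(f2)
for p in((252,176),(252,178)): P=onz(g,p,.078); print("peg",P,np.linalg.norm((P-H)[:2]),np.degrees(np.arctan2(*(P-H)[1::-1])))
bl=mask(g,[100,120,60],[125,255,255],(140,215,265,335))
for c in cv2.findContours(bl,0,2)[0]:
    if cv2.contourArea(c)>60:
        r=cv2.minAreaRect(c);Q=np.array([onz(g,q,.03) for q in cv2.boxPoints(r)]); print(r,Q.round(4).tolist())
for bx in((227,140,243,155),(304,184,320,200)):
    def f3():
        q=big(mask(g,[0,0,0],[180,255,130],bx))[1][0]; print("screw",q,onz(g,q,.008))
    tr(f3)
E
```

```text
peg col [[212, 206, 199], [155, 126, 120], [160, 82, 74], [109, 77, 69], [80, 73, 67], [81, 74, 68], [81, 74, 69], [83, 77, 73], [82, 76, 71], [81, 75, 72], [81, 75, 71], [81, 75, 70], [80, 74, 70], [79, 74, 69], [81, 75, 71], [149, 79, 74], [160, 80, 74], [160, 80, 75], [160, 79, 74], [162, 81, 76], [162, 81, 76]]
peg wrist ((251.5, 176.0), (22.0, 15.0), 90.0) (244, 165, 16, 23)
((265.6000061035156, 238.70001220703125), (8.049844741821289, 8.497057914733887), 63.43495178222656)
peg tri (array([0.48867555, 0.0167753 , 0.06220079]), [np.float64(0.0006700196240654203), np.float64(0.0006700196240654714)])
hub ((254.0, 212.5), (19.0, 20.0), 90.0) [ 0.50861526 -0.01660212  0.045     ]
hubtop ((288.5, 225.5), (15.0, 15.0), 90.0) (array([ 0.50974161, -0.01824849,  0.03923777]), [np.float64(0.00021667476205389309), np.float64(0.00021667476205359916)])
peg [0.48689579 0.01984494 0.078     ] 0.04292253637245798 120.7684080578758
peg [0.48768877 0.01839641 0.078     ] 0.04127227491184615 120.85122617178926
((218.6922607421875, 321.9615478515625), (6.656403064727783, 25.793560028076172), 33.6900634765625) [[0.5337, -0.1657, 0.03], [0.5349, -0.1338, 0.03], [0.5423, -0.135, 0.03], [0.5412, -0.167, 0.03]]
((160.43341064453125, 303.07427978515625), (10.213717460632324, 52.51651382446289), 30.5792293548584) [[0.4659, -0.1918, 0.03], [0.4683, -0.1272, 0.03], [0.479, -0.1283, 0.03], [0.4771, -0.1933, 0.03]]
screw (234.5, 147.0) [0.46416856 0.02341348 0.008     ]
screw (311.5000305175781, 191.50001525878906) [0.55589004 0.02116134 0.008     ]
```

```bash
python3 - <<'E'
from h import *
o=observe(); print(o["time"],o["tool_pos"],o["tool_rot"][2],o["contact_force"],totool(np.array([.4887,.0168,.066])-o["tool_pos"]))
E
```

```text
2.5 [0.49463735 0.01250379 0.20901656] 2.0722643756676984 [ 0.08530562 -0.11821456 -0.7435519 ] [ 0.00652372 -0.00308033  0.14302237]
```

Emit:
carry_out:
  steps:
    - {"gripper": 0.2,"tx": 0.0065,"ty": -0.003,"tz": 0.02,"turn": -0.033}
    - {"gripper": 0.2,"tx": 0.0065,"ty": -0.003,"tz": 0.04,"turn": -0.033}
    - {"gripper": 0.2,"tx": 0.0065,"ty": -0.003,"tz": 0.06,"turn": -0.033}
    - {"gripper": 0.2,"tx": 0.0065,"ty": -0.003,"tz": 0.08,"turn": -0.033}
    - {"gripper": 0.2,"tx": 0.0065,"ty": -0.003,"tz": 0.1,"turn": -0.033}
    - {"gripper": 0.2,"tx": 0.0065,"ty": -0.003,"tz": 0.115,"turn": -0.033}
    - {"gripper": 0.2,"tx": 0.0065,"ty": -0.003,"tz": 0.125,"turn": -0.033}
    - {"gripper": 0.2,"tx": 0.0065,"ty": -0.003,"tz": 0.135,"turn": -0.033}
    - {"gripper": 0.2,"tx": 0.0065,"ty": -0.003,"tz": 0.143,"turn": -0.033}
    - {"gripper": 0.2,"tx": 0.0065,"ty": -0.003,"tz": 0.143,"turn": -0.033}

```text
time: 3.5
tool_pos: [0.4885, 0.0164, 0.0657]
tool_rot: [-3.141, -0.001, 2.105]
contact_force: [0.0, -0.2, 0.1]
finger_gap: 0.0511
gripper_force: 0.0
```

```bash
python3 - <<'E'
from h import *
o=observe(); print(o["time"],o["tool_pos"],o["tool_rot"][2],o["contact_force"],o["finger_gap"])
g=cam("wrist","w2.png")
E
```

```text
3.5 [0.4885278  0.01641249 0.06565478] 2.1047419419067337 [ 0.01748294 -0.21104448  0.06799717] 0.051081602821599945
```

View pics/w2.png

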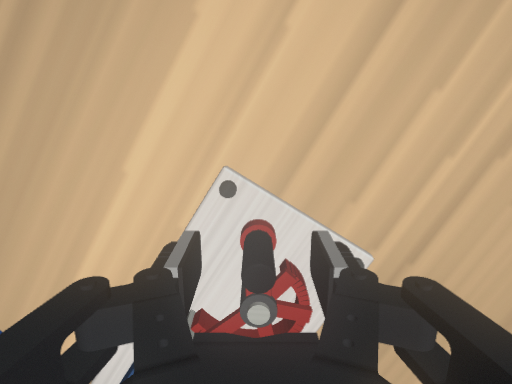

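The peg at (258,262) is midway between the pads at columns 200 and 315. I'll close on it.

Emit:
carry_out:
  newtons: 40
  steps:
    - {"gripper": -1,"tx": 0,"ty": 0,"tz": 0,"turn": 0}
    - {"gripper": -1,"tx": 0,"ty": 0,"tz": 0,"turn": 0}
    - {"gripper": -1,"tx": 0,"ty": 0,"tz": 0,"turn": 0}
    - {"gripper": -1,"tx": 0,"ty": 0,"tz": 0,"turn": 0}
    - {"gripper": -1,"tx": 0,"ty": 0,"tz": 0,"turn": 0}
    - {"gripper": -1,"tx": 0,"ty": 0,"tz": 0,"turn": 0}
    - {"gripper": -1,"tx": 0,"ty": 0,"tz": 0,"turn": 0}
    - {"gripper": -1,"tx": 0,"ty": 0,"tz": 0,"turn": 0}
    - {"gripper": -1,"tx": 0,"ty": 0,"tz": 0,"turn": 0}
    - {"gripper": -1,"tx": 0,"ty": 0,"tz": 0,"turn": 0}

```text
time: 4.55
tool_pos: [0.4892, 0.0165, 0.0668]
tool_rot: [3.141, 0.0, 2.105]
contact_force: [-0.8, 1.0, 5.1]
finger_gap: 0.0128
gripper_force: 38.9
```

Emit:
carry_out:
  steps:
    - {"gripper": -1,"tx": -0.0002,"ty": -0.0036,"tz": 0,"turn": -0.09}
    - {"gripper": -1,"tx": -0.0006,"ty": -0.0072,"tz": 0,"turn": -0.18}
    - {"gripper": -1,"tx": -0.0015,"ty": -0.0107,"tz": 0,"turn": -0.27}
    - {"gripper": -1,"tx": -0.0026,"ty": -0.0141,"tz": 0,"turn": -0.36}
    - {"gripper": -1,"tx": -0.004,"ty": -0.0174,"tz": 0,"turn": -0.45}
    - {"gripper": -1,"tx": -0.0057,"ty": -0.0206,"tz": 0,"turn": -0.54}
    - {"gripper": -1,"tx": -0.0077,"ty": -0.0236,"tz": 0,"turn": -0.63}
    - {"gripper": -1,"tx": -0.0099,"ty": -0.0264,"tz": 0,"turn": -0.72}
    - {"gripper": -1,"tx": -0.0137,"ty": -0.0302,"tz": 0,"turn": -0.855}
    - {"gripper": -1,"tx": -0.0151,"ty": -0.0313,"tz": 0,"turn": -0.9}

```text
time: 5.55
tool_pos: [0.4704, -0.0128, 0.0669]
tool_rot: [3.141, 0.002, 3.009]
contact_force: [1.9, -0.1, 2.8]
finger_gap: 0.0128
gripper_force: 39.5
```

Emit:
carry_out:
  steps:
    - {"gripper": 0.2,"tx": 0,"ty": 0,"tz": 0,"turn": 0}
    - {"gripper": 0.2,"tx": 0,"ty": 0,"tz": 0,"turn": 0}
    - {"gripper": 0.2,"tx": 0,"ty": 0,"tz": 0,"turn": 0}
    - {"gripper": 0.2,"tx": 0,"ty": 0,"tz": 0,"turn": 0}
    - {"gripper": 0.2,"tx": 0,"ty": 0,"tz": 0,"turn": 0}
    - {"gripper": 0.2,"tx": 0,"ty": 0,"tz": -0.01,"turn": 0}
    - {"gripper": 0.2,"tx": 0,"ty": 0,"tz": -0.03,"turn": 0}
    - {"gripper": 0.2,"tx": 0,"ty": 0,"tz": -0.06,"turn": 0}
    - {"gripper": 0.2,"tx": 0,"ty": 0,"tz": -0.09,"turn": 0}
    - {"gripper": 0.2,"tx": 0,"ty": 0,"tz": -0.12,"turn": 0}

```text
time: 6.55
tool_pos: [0.4693, -0.012, 0.1881]
tool_rot: [3.141, -0.0, 3.005]
contact_force: [0.2, 0.1, -0.1]
finger_gap: 0.0512
gripper_force: 0.0
```

```bash
python3 - <<'E'
from h import *
o=observe(); print(o["time"],o["tool_pos"],o["tool_rot"][2],o["contact_force"],o["finger_gap"],"shift",totool(np.array([.5055,-.151,.18])-o["tool_pos"]),"turn",o["tool_rot"][2]-np.radians(88.5))
g=cam("wrist","w3.png");np.save("w3.npy",g)
for n,P in(("peg",[.4704,-.0128,.078]),("hub",[.509,-.0175,.045]),("fin",[.5055,-.151,.076])): print(n,proj(g,P))
E
```

```text
6.55 [ 0.46933759 -0.01204693  0.18807877] 3.0052957948666768 [ 0.20676401  0.08675808 -0.08723223] 0.05116186982718612 shift [-0.05470863 -0.13275361  0.0080242 ] turn 1.460679406851695
peg [254.82687905 197.35022651]
hub [255.57388584 229.14483369]
fin [ 90.64641271 260.45294159]
```

Emit:
carry_out:
  steps:
    - {"gripper": 0.2,"tx": -0.0055,"ty": -0.0133,"tz": 0,"turn": 0.14}
    - {"gripper": 0.2,"tx": -0.011,"ty": -0.0266,"tz": 0,"turn": 0.28}
    - {"gripper": 0.2,"tx": -0.0165,"ty": -0.04,"tz": 0,"turn": 0.42}
    - {"gripper": 0.2,"tx": -0.022,"ty": -0.0532,"tz": 0,"turn": 0.56}
    - {"gripper": 0.2,"tx": -0.0275,"ty": -0.0665,"tz": 0,"turn": 0.7}
    - {"gripper": 0.2,"tx": -0.033,"ty": -0.08,"tz": 0,"turn": 0.84}
    - {"gripper": 0.2,"tx": -0.044,"ty": -0.106,"tz": 0,"turn": 0.98}
    - {"gripper": 0.2,"tx": -0.0547,"ty": -0.1328,"tz": 0.008,"turn": 1.12}
    - {"gripper": 0.2,"tx": -0.0547,"ty": -0.1328,"tz": 0.008,"turn": 1.26}
    - {"gripper": 0.2,"tx": -0.0547,"ty": -0.1328,"tz": 0.008,"turn": 1.4}

```text
time: 7.6
tool_pos: [0.5056, -0.152, 0.1786]
tool_rot: [-3.142, -0.001, 1.598]
contact_force: [0.8, -0.0, -0.4]
finger_gap: 0.0515
gripper_force: 0.0
```

```bash
python3 - <<'E'
from h import *
o=observe(); print(o["time"],o["tool_pos"],o["tool_rot"][2],o["contact_force"],o["finger_gap"],o["joint_pos"].round(2))
g=cam("wrist","w4.png");np.save("w4.npy",g)
for n,P in(("hub",[.509,-.0175,.045]),("fin",[.5055,-.151,.076]),("stud",[.5055,-.071,.032])): print(n,proj(g,P))
E
```

```text
7.6 [ 0.50559346 -0.15204686  0.17861474] 1.5976096052644198 [ 0.75288816 -0.03788458 -0.44956355] 0.051504549212219836 [ 0.66  0.32 -0.57  1.97  0.22  0.91 -0.  ]
hub [267.36809946   4.28407864]
fin [257.41374813 195.45584464]
stud [259.94322046  83.45222973]
```

View pics/w4.png

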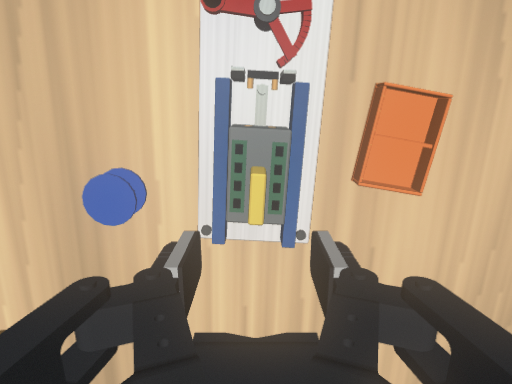

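The fin top is centred at (257,196), where projected. The cam at the top of the frame is open, with the hook tip at (280,65) clear of the stud line at columns 262–267.

Emit:
carry_out:
  steps:
    - {"gripper": 0.2,"tx": 0.001,"ty": 0,"tz": 0.02,"turn": 0.053}
    - {"gripper": 0.2,"tx": 0.001,"ty": 0,"tz": 0.045,"turn": 0.053}
    - {"gripper": 0.2,"tx": 0.001,"ty": 0,"tz": 0.07,"turn": 0.053}
    - {"gripper": 0.2,"tx": 0.001,"ty": 0,"tz": 0.09,"turn": 0.053}
    - {"gripper": 0.2,"tx": 0.001,"ty": 0,"tz": 0.103,"turn": 0.053}
    - {"gripper": 0.2,"tx": 0.001,"ty": 0,"tz": 0.11,"turn": 0.053}
    - {"gripper": -1,"tx": 0.001,"ty": 0,"tz": 0.11,"turn": 0.053}
    - {"gripper": -1,"tx": 0.001,"ty": 0,"tz": 0.11,"turn": 0.053}
    - {"gripper": -1,"tx": 0.001,"ty": 0,"tz": 0.11,"turn": 0.053}
    - {"gripper": -1,"tx": 0.001,"ty": 0,"tz": 0.11,"turn": 0.053}

```text
time: 8.65
tool_pos: [0.5062, -0.1506, 0.0692]
tool_rot: [3.14, 0.0, 1.552]
contact_force: [-0.1, -0.9, 5.3]
finger_gap: 0.0108
gripper_force: 44.8
```

Emit:
carry_out:
  steps:
    - {"gripper": -1,"tx": 0,"ty": 0,"tz": 0,"turn": 0}
    - {"gripper": -1,"tx": 0,"ty": 0,"tz": 0,"turn": 0}
    - {"gripper": -1,"tx": 0,"ty": 0,"tz": 0,"turn": 0}
    - {"gripper": -1,"tx": 0,"ty": 0,"tz": 0,"turn": 0}
    - {"gripper": -1,"tx": 0,"ty": 0,"tz": 0,"turn": 0}
    - {"gripper": -1,"tx": 0,"ty": 0,"tz": 0,"turn": 0}
    - {"gripper": -1,"tx": 0,"ty": 0,"tz": 0,"turn": 0}
    - {"gripper": -1,"tx": 0,"ty": 0,"tz": 0,"turn": 0}
    - {"gripper": -1,"tx": 0,"ty": 0,"tz": 0,"turn": 0}
    - {"gripper": -1,"tx": 0,"ty": 0,"tz": 0,"turn": 0}

```text
time: 9.65
tool_pos: [0.5063, -0.1506, 0.0692]
tool_rot: [3.14, 0.0, 1.552]
contact_force: [0.9, 0.2, 8.4]
finger_gap: 0.0112
gripper_force: 45.2
```

Emit:
carry_out:
  steps:
    - {"gripper": -1,"tx": 0.002,"ty": 0,"tz": -0.0005,"turn": 0}
    - {"gripper": -1,"tx": 0.004,"ty": 0,"tz": -0.0005,"turn": 0}
    - {"gripper": -1,"tx": 0.006,"ty": 0,"tz": -0.0005,"turn": 0}
    - {"gripper": -1,"tx": 0.008,"ty": 0,"tz": -0.0005,"turn": 0}
    - {"gripper": -1,"tx": 0.01,"ty": 0,"tz": -0.0005,"turn": 0}
    - {"gripper": -1,"tx": 0.012,"ty": 0,"tz": -0.0005,"turn": 0}
    - {"gripper": -1,"tx": 0.014,"ty": 0,"tz": -0.0005,"turn": 0}
    - {"gripper": -1,"tx": 0.016,"ty": 0,"tz": -0.0005,"turn": 0}
    - {"gripper": -1,"tx": 0.018,"ty": 0,"tz": -0.0005,"turn": 0}
    - {"gripper": -1,"tx": 0.02,"ty": 0,"tz": -0.0005,"turn": 0}

```text
time: 10.65
tool_pos: [0.5063, -0.131, 0.0692]
tool_rot: [3.141, 0.001, 1.551]
contact_force: [1.0, -5.9, 4.9]
finger_gap: 0.0112
gripper_force: 44.8
```

Emit:
carry_out:
  steps:
    - {"gripper": -1,"tx": 0.0005,"ty": 0,"tz": 0,"turn": 0}
    - {"gripper": -1,"tx": 0.001,"ty": 0,"tz": 0,"turn": 0}
    - {"gripper": -1,"tx": 0.0015,"ty": 0,"tz": 0,"turn": 0}
    - {"gripper": -1,"tx": 0.002,"ty": 0,"tz": 0,"turn": 0}
    - {"gripper": -1,"tx": 0.0025,"ty": 0,"tz": 0,"turn": 0}
    - {"gripper": -1,"tx": 0.003,"ty": 0,"tz": 0,"turn": 0}
    - {"gripper": -1,"tx": 0.0035,"ty": 0,"tz": 0,"turn": 0}
    - {"gripper": -1,"tx": 0.004,"ty": 0,"tz": 0,"turn": 0}
    - {"gripper": -1,"tx": 0.004,"ty": 0,"tz": 0,"turn": 0}
    - {"gripper": -1,"tx": 0.004,"ty": 0,"tz": 0,"turn": 0}

```text
time: 11.65
tool_pos: [0.5065, -0.1269, 0.0692]
tool_rot: [3.141, 0.001, 1.551]
contact_force: [0.5, -4.9, 5.3]
finger_gap: 0.0111
gripper_force: 44.8
```

Emit:
carry_out:
  steps:
    - {"gripper": -1,"tx": 0,"ty": 0,"tz": -0.0008,"turn": 0}
    - {"gripper": -1,"tx": 0,"ty": 0,"tz": -0.0008,"turn": 0}
    - {"gripper": -1,"tx": 0.0005,"ty": 0,"tz": -0.0008,"turn": 0}
    - {"gripper": -1,"tx": 0.001,"ty": 0,"tz": -0.0008,"turn": 0}
    - {"gripper": -1,"tx": 0.001,"ty": 0,"tz": -0.0008,"turn": 0}
    - {"gripper": -1,"tx": 0.001,"ty": 0,"tz": -0.0008,"turn": 0}
    - {"gripper": -1,"tx": 0.001,"ty": 0,"tz": -0.0008,"turn": 0}
    - {"gripper": -1,"tx": 0.001,"ty": 0,"tz": -0.0008,"turn": 0}
    - {"gripper": -1,"tx": 0.001,"ty": 0,"tz": -0.0008,"turn": 0}
    - {"gripper": -1,"tx": 0.001,"ty": 0,"tz": -0.0008,"turn": 0}

```text
time: 12.65
tool_pos: [0.5061, -0.1254, 0.0696]
tool_rot: [3.142, -0.0, 1.552]
contact_force: [2.4, 0.1, -5.2]
finger_gap: 0.0109
gripper_force: 43.4
```

Emit:
carry_out:
  steps:
    - {"gripper": -1,"tx": 0.0005,"ty": 0,"tz": 0,"turn": 0}
    - {"gripper": -1,"tx": 0.001,"ty": 0,"tz": 0,"turn": 0}
    - {"gripper": -1,"tx": 0.001,"ty": 0,"tz": 0,"turn": 0}
    - {"gripper": -1,"tx": 0.001,"ty": 0,"tz": 0,"turn": 0}
    - {"gripper": -1,"tx": 0.001,"ty": 0,"tz": 0,"turn": 0}
    - {"gripper": -1,"tx": 0.001,"ty": 0,"tz": 0,"turn": 0}
    - {"gripper": -1,"tx": 0.001,"ty": 0,"tz": 0,"turn": 0}
    - {"gripper": -1,"tx": 0.001,"ty": 0,"tz": 0,"turn": 0}
    - {"gripper": -1,"tx": 0.001,"ty": 0,"tz": 0,"turn": 0}
    - {"gripper": -1,"tx": 0.001,"ty": 0,"tz": 0,"turn": 0}

```text
time: 13.65
tool_pos: [0.5062, -0.1245, 0.0697]
tool_rot: [3.141, -0.0, 1.552]
contact_force: [3.8, -0.7, -3.9]
finger_gap: 0.0109
gripper_force: 43.5
```

```bash
python3 - <<'E'
from h import *
F=[]
for i in range(4):
    g=cam("wrist","w5.png" if i==0 else None); o=observe(); F.append(o["contact_force"])
print(o["time"],o["tool_pos"],np.mean(F,0),np.std(F,0))
im=cv2.resize(g["image"][0:300,140:400],None,fx=2.3,fy=2,interpolation=cv2.INTER_CUBIC); cv2.imwrite("pics/w5c.png",im[:,:,::-1])
E
```

```text
13.85 [ 0.50616925 -0.12449426  0.06965129] [ 3.71150522 -0.69355257 -4.40219983] [0.50735627 0.52968157 0.70063017]
```

View pics/w5c.png

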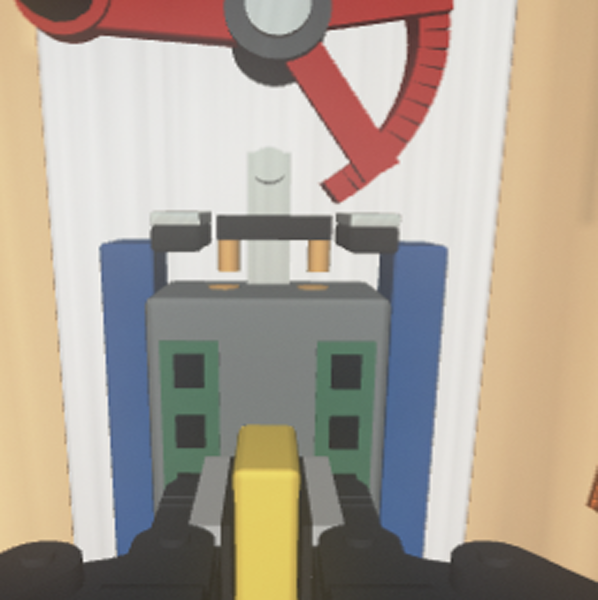

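The zoomed wrist view shows the module's front edge (row 283) just short of the brass pin tips (row 270). The stud's path is clear of the hook tip at (335,195).

Emit:
carry_out:
  steps:
    - {"gripper": -1,"tx": 0.0005,"ty": 0.0003,"tz": 0.0002,"turn": 0}
    - {"gripper": -1,"tx": 0.001,"ty": 0.0003,"tz": 0.0002,"turn": 0}
    - {"gripper": -1,"tx": 0.001,"ty": 0.0003,"tz": 0.0002,"turn": 0}
    - {"gripper": -1,"tx": 0.001,"ty": 0.0003,"tz": 0.0002,"turn": 0}
    - {"gripper": -1,"tx": 0.001,"ty": 0.0003,"tz": 0.0002,"turn": 0}
    - {"gripper": -1,"tx": 0.001,"ty": 0.0003,"tz": 0.0002,"turn": 0}
    - {"gripper": -1,"tx": 0.001,"ty": 0.0003,"tz": 0.0002,"turn": 0}
    - {"gripper": -1,"tx": 0.001,"ty": 0.0003,"tz": 0.0002,"turn": 0}
    - {"gripper": -1,"tx": 0.001,"ty": 0.0003,"tz": 0.0002,"turn": 0}
    - {"gripper": -1,"tx": 0.001,"ty": 0.0003,"tz": 0.0002,"turn": 0}

```text
time: 14.85
tool_pos: [0.5064, -0.1235, 0.0694]
tool_rot: [-3.141, -0.0, 1.552]
contact_force: [1.0, 0.7, -5.0]
finger_gap: 0.0111
gripper_force: 43.4
```

Emit:
carry_out:
  steps:
    - {"gripper": -1,"tx": 0.0005,"ty": 0,"tz": 0,"turn": 0}
    - {"gripper": -1,"tx": 0.001,"ty": 0,"tz": 0,"turn": 0}
    - {"gripper": -1,"tx": 0.001,"ty": 0,"tz": 0,"turn": 0}
    - {"gripper": -1,"tx": 0.001,"ty": 0,"tz": 0,"turn": 0}
    - {"gripper": -1,"tx": 0.001,"ty": 0,"tz": 0,"turn": 0}
    - {"gripper": -1,"tx": 0.001,"ty": 0,"tz": 0,"turn": 0}
    - {"gripper": -1,"tx": 0.001,"ty": 0,"tz": 0,"turn": 0}
    - {"gripper": -1,"tx": 0.001,"ty": 0,"tz": 0,"turn": 0}
    - {"gripper": -1,"tx": 0.001,"ty": 0,"tz": 0,"turn": 0}
    - {"gripper": -1,"tx": 0.001,"ty": 0,"tz": 0,"turn": 0}

```text
time: 15.85
tool_pos: [0.5064, -0.1225, 0.0694]
tool_rot: [-3.142, -0.0, 1.552]
contact_force: [0.6, 0.3, -4.3]
finger_gap: 0.0107
gripper_force: 43.4
```

Emit:
carry_out:
  steps:
    - {"gripper": -1,"tx": 0.0005,"ty": 0,"tz": 0,"turn": 0}
    - {"gripper": -1,"tx": 0.001,"ty": 0,"tz": 0,"turn": 0}
    - {"gripper": -1,"tx": 0.001,"ty": 0,"tz": 0,"turn": 0}
    - {"gripper": -1,"tx": 0.001,"ty": 0,"tz": 0,"turn": 0}
    - {"gripper": -1,"tx": 0.001,"ty": 0,"tz": 0,"turn": 0}
    - {"gripper": -1,"tx": 0.001,"ty": 0,"tz": 0,"turn": 0}
    - {"gripper": -1,"tx": 0.001,"ty": 0,"tz": 0,"turn": 0}
    - {"gripper": -1,"tx": 0.001,"ty": 0,"tz": 0,"turn": 0}
    - {"gripper": -1,"tx": 0.001,"ty": 0,"tz": 0,"turn": 0}
    - {"gripper": -1,"tx": 0.001,"ty": 0,"tz": 0,"turn": 0}

```text
time: 16.85
tool_pos: [0.5065, -0.1215, 0.0694]
tool_rot: [-3.142, -0.0, 1.552]
contact_force: [0.6, 0.2, -4.4]
finger_gap: 0.0111
gripper_force: 43.4
```

Emit:
carry_out:
  steps:
    - {"gripper": -1,"tx": 0.0005,"ty": 0,"tz": 0,"turn": 0}
    - {"gripper": -1,"tx": 0.001,"ty": 0,"tz": 0,"turn": 0}
    - {"gripper": -1,"tx": 0.0015,"ty": 0,"tz": 0,"turn": 0}
    - {"gripper": -1,"tx": 0.0015,"ty": 0,"tz": 0,"turn": 0}
    - {"gripper": -1,"tx": 0.0015,"ty": 0,"tz": 0,"turn": 0}
    - {"gripper": -1,"tx": 0.0015,"ty": 0,"tz": 0,"turn": 0}
    - {"gripper": -1,"tx": 0.0015,"ty": 0,"tz": 0,"turn": 0}
    - {"gripper": -1,"tx": 0.0015,"ty": 0,"tz": 0,"turn": 0}
    - {"gripper": -1,"tx": 0.0015,"ty": 0,"tz": 0,"turn": 0}
    - {"gripper": -1,"tx": 0.0015,"ty": 0,"tz": 0,"turn": 0}

```text
time: 17.85
tool_pos: [0.5065, -0.12, 0.0694]
tool_rot: [3.142, -0.0, 1.552]
contact_force: [0.0, -2.2, -3.2]
finger_gap: 0.0107
gripper_force: 43.5
```

```bash
python3 - <<'E'
from h import *
F=[]
for i in range(3):
    g=cam("wrist"); o=observe(); F.append(o["contact_force"])
print(o["time"],o["tool_pos"],np.mean(F,0))
im=cv2.resize(g["image"][0:200,180:350],None,fx=3.5,fy=3,interpolation=cv2.INTER_CUBIC); cv2.imwrite("pics/w6c.png",im[:,:,::-1])
E
```

```text
18.0 [ 0.50652687 -0.11997346  0.06943152] [-0.05028727 -1.84700857 -4.27445504]
```

View pics/w6c.png

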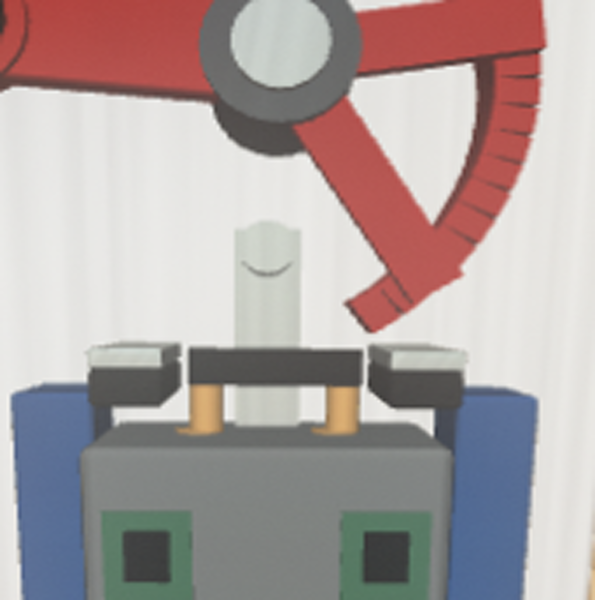

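The pins at (205,410) and (342,410) now touch the module's front, which agrees with about 2 N pushing back. I'll push slightly more, set the module down, release and rise.

Emit:
carry_out:
  steps:
    - {"gripper": -1,"tx": 0.0005,"ty": 0,"tz": 0,"turn": 0}
    - {"gripper": -1,"tx": 0.0008,"ty": 0,"tz": 0.0003,"turn": 0}
    - {"gripper": -1,"tx": 0.0008,"ty": 0,"tz": 0.0006,"turn": 0}
    - {"gripper": -1,"tx": 0.0008,"ty": 0,"tz": 0.0006,"turn": 0}
    - {"gripper": -1,"tx": 0.0008,"ty": 0,"tz": 0.0006,"turn": 0}
    - {"gripper": 0,"tx": 0.0008,"ty": 0,"tz": 0.0006,"turn": 0}
    - {"gripper": 0,"tx": 0.0008,"ty": 0,"tz": 0.0006,"turn": 0}
    - {"gripper": 0,"tx": 0.0008,"ty": 0,"tz": 0.0006,"turn": 0}
    - {"gripper": 0,"tx": 0.0008,"ty": 0,"tz": 0.0006,"turn": 0}
    - {"gripper": 0,"tx": 0.0008,"ty": 0,"tz": 0.0006,"turn": 0}

```text
time: 19.0
tool_pos: [0.5066, -0.1191, 0.0688]
tool_rot: [3.142, -0.0, 1.552]
contact_force: [0.1, -0.1, -0.2]
finger_gap: 0.0427
gripper_force: 0.0
```

Emit:
carry_out:
  steps:
    - {"gripper": 0,"tx": 0,"ty": 0,"tz": -0.015,"turn": 0}
    - {"gripper": 0,"tx": 0,"ty": 0,"tz": -0.04,"turn": 0}
    - {"gripper": 0,"tx": 0,"ty": 0,"tz": -0.07,"turn": 0}
    - {"gripper": 0,"tx": 0,"ty": 0,"tz": -0.09,"turn": -0.1}
    - {"gripper": 0,"tx": 0,"ty": 0,"tz": -0.1,"turn": -0.24}
    - {"gripper": 0,"tx": 0,"ty": 0,"tz": -0.1,"turn": -0.38}
    - {"gripper": 0,"tx": 0,"ty": 0,"tz": -0.1,"turn": -0.52}
    - {"gripper": 0,"tx": 0,"ty": 0,"tz": -0.1,"turn": -0.66}
    - {"gripper": 0,"tx": 0,"ty": 0,"tz": -0.1,"turn": -0.8}
    - {"gripper": 0,"tx": 0,"ty": 0,"tz": -0.1,"turn": -0.8}

```text
time: 20.0
tool_pos: [0.5066, -0.1193, 0.1697]
tool_rot: [3.141, 0.0, 2.354]
contact_force: [-0.0, 0.9, 0.4]
finger_gap: 0.043
gripper_force: 0.0
```

```bash
python3 - <<'E'
from h import *
o=observe(); print(o["time"],o["tool_pos"],o["tool_rot"][2],o["contact_force"],o["finger_gap"])
P=np.array([.4702,-.0128,.14]); print("shift",totool(P-o["tool_pos"]),"turn",o["tool_rot"][2]-3.008)
g=cam("wrist","w7.png"); print(proj(g,[.4702,-.0128,.078]),proj(g,[.509,-.0175,.045]),proj(g,[.5065,-.1195,.076]))
E
```

```text
20.0 [ 0.50656481 -0.1192819   0.16972633] 2.3543388912740526 [-0.00187972  0.90186313  0.42734881] 0.04299381689628322
shift [0.10111153 0.04938291 0.02970248] turn -0.6536611087259474
[337.12644499  45.98406034] [356.27234514  98.28724792] [256.58062602 201.8215793 ]
```

Emit:
carry_out:
  steps:
    - {"gripper": 0,"tx": 0.025,"ty": 0.012,"tz": 0,"turn": -0.14}
    - {"gripper": 0,"tx": 0.055,"ty": 0.027,"tz": 0,"turn": -0.28}
    - {"gripper": 0,"tx": 0.085,"ty": 0.041,"tz": 0,"turn": -0.42}
    - {"gripper": 0,"tx": 0.101,"ty": 0.0494,"tz": 0,"turn": -0.56}
    - {"gripper": 0,"tx": 0.101,"ty": 0.0494,"tz": 0.01,"turn": -0.654}
    - {"gripper": 0,"tx": 0.101,"ty": 0.0494,"tz": 0.03,"turn": -0.654}
    - {"gripper": 0,"tx": 0.101,"ty": 0.0494,"tz": 0.055,"turn": -0.654}
    - {"gripper": 0,"tx": 0.101,"ty": 0.0494,"tz": 0.08,"turn": -0.654}
    - {"gripper": 0,"tx": 0.101,"ty": 0.0494,"tz": 0.095,"turn": -0.654}
    - {"gripper": 0,"tx": 0.101,"ty": 0.0494,"tz": 0.103,"turn": -0.654}

```text
time: 21.05
tool_pos: [0.4701, -0.0126, 0.065]
tool_rot: [-3.141, -0.001, 3.002]
contact_force: [0.4, 0.1, 0.6]
finger_gap: 0.0427
gripper_force: 0.0
```

Emit:
carry_out:
  steps:
    - {"gripper": 0,"tx": 0,"ty": 0,"tz": 0,"turn": 0}
    - {"gripper": -1,"tx": 0,"ty": 0,"tz": 0,"turn": 0}
    - {"gripper": -1,"tx": 0,"ty": 0,"tz": 0,"turn": 0}
    - {"gripper": -1,"tx": 0,"ty": 0,"tz": 0,"turn": 0}
    - {"gripper": -1,"tx": 0,"ty": 0,"tz": 0,"turn": 0}
    - {"gripper": -1,"tx": 0,"ty": 0,"tz": 0,"turn": 0}
    - {"gripper": -1,"tx": 0,"ty": 0,"tz": 0,"turn": 0}
    - {"gripper": -1,"tx": 0,"ty": 0,"tz": 0,"turn": 0}
    - {"gripper": -1,"tx": 0,"ty": 0,"tz": 0,"turn": 0}
    - {"gripper": -1,"tx": 0,"ty": 0,"tz": 0,"turn": 0}

```text
time: 22.05
tool_pos: [0.4711, -0.0128, 0.0668]
tool_rot: [-3.141, 0.001, 3.005]
contact_force: [-2.4, -0.2, 6.4]
finger_gap: 0.0127
gripper_force: 38.9
```

```bash
cat > f.py <<'E'
from h import *
H=np.array([.509,-.0175])
F=[]
for i in range(2): o=observe(); F.append(o["contact_force"]); get_image("wrist")
o=observe(); F=np.mean(F+[o["contact_force"]],0); v=o["tool_pos"][:2]-H; a=np.arctan2(v[1],v[0]); yaw=o["tool_rot"][2]
th=np.radians(183.5)-a; r=np.linalg.norm(v); tang=np.array([np.sin(a),-np.cos(a)])
print("t",o["time"],"pos",o["tool_pos"].round(4),"yaw-a",((yaw-a+np.pi)%(2*np.pi)-np.pi).round(3),"theta",th.round(3),"r",r.round(4),"Ftan",(F[:2]@tang).round(2),"Frad",(F[:2]@v/r).round(2),"Fz",F[2].round(2),"Mz",o["ft_torque"][2].round(2),"gap",o["finger_gap"].round(4),o["joint_pos"].round(2))
E
python3 f.py
```

```text
Traceback (most recent call last):
  File "f.py", line 7, in <module>
    print("t",o["time"],"pos",o["tool_pos"].round(4),"yaw-a",((yaw-a+np.pi)%(2*np.pi)-np.pi).round(3),"theta",th.round(3),"r",r.round(4),"Ftan",(F[:2]@tang).round(2),"Frad",(F[:2]@v/r).round(2),"Fz",F[2].round(2),"Mz",o["ft_torque"][2].round(2),"gap",o["finger_gap"].round(4),o["joint_pos"].round(2))
                                                                                                                                                                                                                                                           ^^^^^^^^^^^^^^^^^^^^^
AttributeError: 'float' object has no attribute 'round'
```

Emit:
carry_out:
  steps:
    - {"gripper": -1,"tx": -0.0003,"ty": 0.0051,"tz": 0,"turn": 0.13}
    - {"gripper": -1,"tx": -0.0013,"ty": 0.01,"tz": 0,"turn": 0.26}
    - {"gripper": -1,"tx": -0.0029,"ty": 0.0148,"tz": 0,"turn": 0.39}
    - {"gripper": -1,"tx": -0.0052,"ty": 0.0194,"tz": 0,"turn": 0.52}
    - {"gripper": -1,"tx": -0.008,"ty": 0.0236,"tz": 0,"turn": 0.65}
    - {"gripper": -1,"tx": -0.0113,"ty": 0.0274,"tz": 0,"turn": 0.78}
    - {"gripper": -1,"tx": -0.0151,"ty": 0.0308,"tz": 0,"turn": 0.91}
    - {"gripper": -1,"tx": -0.0193,"ty": 0.0336,"tz": 0,"turn": 1.04}
    - {"gripper": -1,"tx": -0.0238,"ty": 0.0359,"tz": 0,"turn": 1.17}
    - {"gripper": -1,"tx": -0.0286,"ty": 0.0376,"tz": 0,"turn": 1.3}

```text
time: 23.15
tool_pos: [0.5042, 0.0214, 0.0668]
tool_rot: [3.141, -0.0, 1.7]
contact_force: [-4.6, 3.2, 7.5]
finger_gap: 0.0126
gripper_force: 39.0
```

```bash
sed -i 's/o\["finger_gap"\].round(4)/round(o["finger_gap"],4)/; s/\.509,-\.0175/.5098,-.0180/; s/o\["time"\]/round(o["time"],2)/' f.py; python3 f.py
```

```text
t 23.25 pos [0.5048 0.0215 0.0668] yaw-a 0.007 theta 1.507 r 0.0398 Ftan -2.12 Frad 4.3 Fz 6.09 Mz -0.1 gap 0.0127 [ 0.24  0.45 -0.49  2.1   0.33  0.66 -0.34]
```

Emit:
carry_out:
  steps:
    - {"gripper": -1,"tx": 0.0003,"ty": 0.002,"tz": 0,"turn": 0.05}
    - {"gripper": -1,"tx": 0.0003,"ty": 0.004,"tz": 0,"turn": 0.1}
    - {"gripper": -1,"tx": 0,"ty": 0.006,"tz": 0,"turn": 0.15}
    - {"gripper": -1,"tx": -0.0003,"ty": 0.008,"tz": 0,"turn": 0.2}
    - {"gripper": -1,"tx": -0.0008,"ty": 0.0099,"tz": 0,"turn": 0.25}
    - {"gripper": -1,"tx": -0.0013,"ty": 0.0118,"tz": 0,"turn": 0.3}
    - {"gripper": -1,"tx": -0.0019,"ty": 0.0137,"tz": 0,"turn": 0.35}
    - {"gripper": -1,"tx": -0.0027,"ty": 0.0156,"tz": 0,"turn": 0.4}
    - {"gripper": -1,"tx": -0.0027,"ty": 0.0156,"tz": 0,"turn": 0.4}
    - {"gripper": -1,"tx": -0.0027,"ty": 0.0156,"tz": 0,"turn": 0.4}

```text
time: 24.25
tool_pos: [0.5202, 0.0207, 0.0668]
tool_rot: [3.14, -0.001, 1.309]
contact_force: [-2.9, 3.5, 7.9]
finger_gap: 0.0129
gripper_force: 39.8
```

```bash
python3 f.py
```

```text
t 24.35 pos [0.5202 0.0207 0.0668] yaw-a 0.001 theta 1.895 r 0.0401 Ftan -2.62 Frad 3.22 Fz 8.69 Mz -0.12 gap 0.0128 [ 0.16  0.45 -0.39  2.07  0.27  0.66 -0.67]
```

Emit:
carry_out:
  steps:
    - {"gripper": -1,"tx": 0,"ty": 0.002,"tz": 0,"turn": 0.05}
    - {"gripper": -1,"tx": -0.0002,"ty": 0.004,"tz": 0,"turn": 0.1}
    - {"gripper": -1,"tx": -0.0002,"ty": 0.004,"tz": 0,"turn": 0.1}
    - {"gripper": -1,"tx": -0.0002,"ty": 0.004,"tz": 0,"turn": 0.1}
    - {"gripper": -1,"tx": -0.0002,"ty": 0.004,"tz": 0,"turn": 0.1}
    - {"gripper": -1,"tx": -0.0002,"ty": 0.004,"tz": 0,"turn": 0.1}
    - {"gripper": -1,"tx": -0.0002,"ty": 0.004,"tz": 0,"turn": 0.1}
    - {"gripper": -1,"tx": -0.0002,"ty": 0.004,"tz": 0,"turn": 0.1}
    - {"gripper": -1,"tx": -0.0002,"ty": 0.004,"tz": 0,"turn": 0.1}
    - {"gripper": -1,"tx": -0.0002,"ty": 0.004,"tz": 0,"turn": 0.1}

```text
time: 25.35
tool_pos: [0.5241, 0.0195, 0.0668]
tool_rot: [3.14, -0.001, 1.209]
contact_force: [-1.2, 3.5, 9.3]
finger_gap: 0.0126
gripper_force: 39.7
```

Emit:
carry_out:
  steps:
    - {"gripper": -1,"tx": 0,"ty": 0.002,"tz": 0,"turn": 0.05}
    - {"gripper": -1,"tx": -0.0002,"ty": 0.004,"tz": 0,"turn": 0.1}
    - {"gripper": -1,"tx": -0.0002,"ty": 0.004,"tz": 0,"turn": 0.1}
    - {"gripper": -1,"tx": -0.0002,"ty": 0.004,"tz": 0,"turn": 0.1}
    - {"gripper": -1,"tx": -0.0002,"ty": 0.004,"tz": 0,"turn": 0.1}
    - {"gripper": -1,"tx": -0.0002,"ty": 0.004,"tz": 0,"turn": 0.1}
    - {"gripper": -1,"tx": -0.0002,"ty": 0.004,"tz": 0,"turn": 0.1}
    - {"gripper": -1,"tx": -0.0002,"ty": 0.004,"tz": 0,"turn": 0.1}
    - {"gripper": -1,"tx": -0.0002,"ty": 0.004,"tz": 0,"turn": 0.1}
    - {"gripper": -1,"tx": -0.0002,"ty": 0.004,"tz": 0,"turn": 0.1}

```text
time: 26.35
tool_pos: [0.5278, 0.0179, 0.0668]
tool_rot: [3.141, -0.002, 1.109]
contact_force: [-1.2, 4.6, 7.3]
finger_gap: 0.0131
gripper_force: 39.7
```

```bash
python3 f.py
```

```text
t 26.45 pos [0.5277 0.0179 0.0668] yaw-a 0.002 theta 2.095 r 0.0401 Ftan -3.06 Frad 3.84 Fz 7.66 Mz -0.07 gap 0.0126 [ 0.13  0.45 -0.34  2.06  0.24  0.66 -0.83]
```

Emit:
carry_out:
  steps:
    - {"gripper": -1,"tx": 0.0003,"ty": 0.002,"tz": 0,"turn": 0.05}
    - {"gripper": -1,"tx": 0.0001,"ty": 0.004,"tz": 0,"turn": 0.1}
    - {"gripper": -1,"tx": 0.0001,"ty": 0.004,"tz": 0,"turn": 0.1}
    - {"gripper": -1,"tx": 0.0001,"ty": 0.004,"tz": 0,"turn": 0.1}
    - {"gripper": -1,"tx": 0.0001,"ty": 0.004,"tz": 0,"turn": 0.1}
    - {"gripper": -1,"tx": 0.0001,"ty": 0.004,"tz": 0,"turn": 0.1}
    - {"gripper": -1,"tx": 0.0001,"ty": 0.004,"tz": 0,"turn": 0.1}
    - {"gripper": -1,"tx": 0.0001,"ty": 0.004,"tz": 0,"turn": 0.1}
    - {"gripper": -1,"tx": 0.0001,"ty": 0.004,"tz": 0,"turn": 0.1}
    - {"gripper": -1,"tx": 0.0001,"ty": 0.004,"tz": 0,"turn": 0.1}

```text
time: 27.45
tool_pos: [0.5313, 0.016, 0.0668]
tool_rot: [3.141, -0.001, 1.009]
contact_force: [-1.2, 3.4, 8.5]
finger_gap: 0.0129
gripper_force: 39.8
```

Emit:
carry_out:
  steps:
    - {"gripper": -1,"tx": 0,"ty": 0.002,"tz": 0,"turn": 0.05}
    - {"gripper": -1,"tx": -0.0002,"ty": 0.004,"tz": 0,"turn": 0.1}
    - {"gripper": -1,"tx": -0.0002,"ty": 0.004,"tz": 0,"turn": 0.1}
    - {"gripper": -1,"tx": -0.0002,"ty": 0.004,"tz": 0,"turn": 0.1}
    - {"gripper": -1,"tx": -0.0002,"ty": 0.004,"tz": 0,"turn": 0.1}
    - {"gripper": -1,"tx": -0.0002,"ty": 0.004,"tz": 0,"turn": 0.1}
    - {"gripper": -1,"tx": -0.0002,"ty": 0.004,"tz": 0,"turn": 0.1}
    - {"gripper": -1,"tx": -0.0002,"ty": 0.004,"tz": 0,"turn": 0.1}
    - {"gripper": -1,"tx": -0.0002,"ty": 0.004,"tz": 0,"turn": 0.1}
    - {"gripper": -1,"tx": -0.0002,"ty": 0.004,"tz": 0,"turn": 0.1}

```text
time: 28.45
tool_pos: [0.5346, 0.0137, 0.0668]
tool_rot: [3.141, -0.002, 0.909]
contact_force: [-1.2, 4.2, 8.6]
finger_gap: 0.0127
gripper_force: 39.8
```

```bash
python3 f.py
```

```text
t 28.55 pos [0.5345 0.0137 0.0668] yaw-a 0.001 theta 2.295 r 0.0402 Ftan -4.07 Frad 2.11 Fz 8.93 Mz -0.13 gap 0.0125 [ 0.09  0.45 -0.29  2.05  0.21  0.66 -0.99]
```

Emit:
carry_out:
  steps:
    - {"gripper": -1,"tx": 0,"ty": 0.002,"tz": 0,"turn": 0.05}
    - {"gripper": -1,"tx": -0.0002,"ty": 0.004,"tz": 0,"turn": 0.1}
    - {"gripper": -1,"tx": -0.0002,"ty": 0.004,"tz": 0,"turn": 0.1}
    - {"gripper": -1,"tx": -0.0002,"ty": 0.004,"tz": 0,"turn": 0.1}
    - {"gripper": -1,"tx": -0.0002,"ty": 0.004,"tz": 0,"turn": 0.1}
    - {"gripper": -1,"tx": -0.0002,"ty": 0.004,"tz": 0,"turn": 0.1}
    - {"gripper": -1,"tx": -0.0002,"ty": 0.004,"tz": 0,"turn": 0.1}
    - {"gripper": -1,"tx": -0.0002,"ty": 0.004,"tz": 0,"turn": 0.1}
    - {"gripper": -1,"tx": -0.0002,"ty": 0.004,"tz": 0,"turn": 0.1}
    - {"gripper": -1,"tx": -0.0002,"ty": 0.004,"tz": 0,"turn": 0.1}

```text
time: 29.55
tool_pos: [0.5375, 0.0111, 0.0668]
tool_rot: [3.141, -0.002, 0.809]
contact_force: [-3.2, 3.8, 7.8]
finger_gap: 0.0128
gripper_force: 39.8
```

```bash
python3 f.py
```

```text
t 29.65 pos [0.5376 0.0112 0.0668] yaw-a -0.001 theta 2.393 r 0.0403 Ftan -4.53 Frad 0.96 Fz 8.73 Mz -0.16 gap 0.0128 [ 0.08  0.46 -0.27  2.04  0.19  0.66 -1.07]
```

Emit:
carry_out:
  steps:
    - {"gripper": -1,"tx": 0,"ty": 0.002,"tz": 0,"turn": 0.05}
    - {"gripper": -1,"tx": -0.0002,"ty": 0.004,"tz": 0,"turn": 0.1}
    - {"gripper": -1,"tx": -0.0002,"ty": 0.004,"tz": 0,"turn": 0.1}
    - {"gripper": -1,"tx": -0.0002,"ty": 0.004,"tz": 0,"turn": 0.1}
    - {"gripper": -1,"tx": -0.0002,"ty": 0.004,"tz": 0,"turn": 0.1}
    - {"gripper": -1,"tx": -0.0002,"ty": 0.004,"tz": 0,"turn": 0.1}
    - {"gripper": -1,"tx": -0.0002,"ty": 0.004,"tz": 0,"turn": 0.1}
    - {"gripper": -1,"tx": -0.0002,"ty": 0.004,"tz": 0,"turn": 0.1}
    - {"gripper": -1,"tx": -0.0002,"ty": 0.004,"tz": 0,"turn": 0.1}
    - {"gripper": -1,"tx": -0.0002,"ty": 0.004,"tz": 0,"turn": 0.1}

```text
time: 30.65
tool_pos: [0.5402, 0.0084, 0.0668]
tool_rot: [3.142, -0.002, 0.709]
contact_force: [-2.1, 4.4, 9.3]
finger_gap: 0.0125
gripper_force: 39.8
```

```bash
python3 f.py
```

```text
t 30.75 pos [0.5402 0.0083 0.0668] yaw-a -0.005 theta 2.489 r 0.0402 Ftan -4.85 Frad 1.1 Fz 9.12 Mz -0.07 gap 0.0126 [ 0.06  0.46 -0.24  2.04  0.17  0.66 -1.15]
```

Still only the pins' slope (−4.85 N). Next increment.

Emit:
carry_out:
  steps:
    - {"gripper": -1,"tx": 0,"ty": 0.002,"tz": 0,"turn": 0.05}
    - {"gripper": -1,"tx": -0.0002,"ty": 0.004,"tz": 0,"turn": 0.1}
    - {"gripper": -1,"tx": -0.0002,"ty": 0.004,"tz": 0,"turn": 0.1}
    - {"gripper": -1,"tx": -0.0002,"ty": 0.004,"tz": 0,"turn": 0.1}
    - {"gripper": -1,"tx": -0.0002,"ty": 0.004,"tz": 0,"turn": 0.1}
    - {"gripper": -1,"tx": -0.0002,"ty": 0.004,"tz": 0,"turn": 0.1}
    - {"gripper": -1,"tx": -0.0002,"ty": 0.004,"tz": 0,"turn": 0.1}
    - {"gripper": -1,"tx": -0.0002,"ty": 0.004,"tz": 0,"turn": 0.1}
    - {"gripper": -1,"tx": -0.0002,"ty": 0.004,"tz": 0,"turn": 0.1}
    - {"gripper": -1,"tx": -0.0002,"ty": 0.004,"tz": 0,"turn": 0.1}

```text
time: 31.75
tool_pos: [0.5426, 0.0053, 0.0668]
tool_rot: [-3.141, -0.002, 0.609]
contact_force: [-2.8, 5.5, 8.6]
finger_gap: 0.013
gripper_force: 39.9
```

```bash
python3 f.py
```

```text
t 31.85 pos [0.5426 0.0053 0.0668] yaw-a -0.009 theta 2.585 r 0.0403 Ftan -5.37 Frad 0.83 Fz 9.0 Mz -0.05 gap 0.0123 [ 0.05  0.46 -0.22  2.03  0.15  0.66 -1.23]
```

Emit:
carry_out:
  steps:
    - {"gripper": -1,"tx": 0,"ty": 0.002,"tz": 0,"turn": 0.05}
    - {"gripper": -1,"tx": -0.0002,"ty": 0.004,"tz": 0,"turn": 0.1}
    - {"gripper": -1,"tx": -0.0002,"ty": 0.004,"tz": 0,"turn": 0.1}
    - {"gripper": -1,"tx": -0.0002,"ty": 0.004,"tz": 0,"turn": 0.1}
    - {"gripper": -1,"tx": -0.0002,"ty": 0.004,"tz": 0,"turn": 0.1}
    - {"gripper": -1,"tx": -0.0002,"ty": 0.004,"tz": 0,"turn": 0.1}
    - {"gripper": -1,"tx": -0.0002,"ty": 0.004,"tz": 0,"turn": 0.1}
    - {"gripper": -1,"tx": -0.0002,"ty": 0.004,"tz": 0,"turn": 0.1}
    - {"gripper": -1,"tx": -0.0002,"ty": 0.004,"tz": 0,"turn": 0.1}
    - {"gripper": -1,"tx": -0.0002,"ty": 0.004,"tz": 0,"turn": 0.1}

```text
time: 32.85
tool_pos: [0.5447, 0.0021, 0.0668]
tool_rot: [-3.141, -0.002, 0.51]
contact_force: [-3.5, 5.8, 8.8]
finger_gap: 0.0124
gripper_force: 39.9
```

```bash
python3 f.py
```

```text
t 32.95 pos [0.5447 0.0021 0.0668] yaw-a -0.013 theta 2.68 r 0.0403 Ftan -7.14 Frad 0.31 Fz 8.91 Mz -0.03 gap 0.0127 [ 0.03  0.46 -0.19  2.03  0.13  0.66 -1.3 ]
```

Emit:
carry_out:
  steps:
    - {"gripper": -1,"tx": 0,"ty": 0.002,"tz": 0,"turn": 0.05}
    - {"gripper": -1,"tx": -0.0002,"ty": 0.004,"tz": 0,"turn": 0.1}
    - {"gripper": -1,"tx": -0.0002,"ty": 0.004,"tz": 0,"turn": 0.1}
    - {"gripper": -1,"tx": -0.0002,"ty": 0.004,"tz": 0,"turn": 0.1}
    - {"gripper": -1,"tx": -0.0002,"ty": 0.004,"tz": 0,"turn": 0.1}
    - {"gripper": -1,"tx": -0.0002,"ty": 0.004,"tz": 0,"turn": 0.1}
    - {"gripper": -1,"tx": -0.0002,"ty": 0.004,"tz": 0,"turn": 0.1}
    - {"gripper": -1,"tx": -0.0002,"ty": 0.004,"tz": 0,"turn": 0.1}
    - {"gripper": -1,"tx": -0.0002,"ty": 0.004,"tz": 0,"turn": 0.1}
    - {"gripper": -1,"tx": -0.0002,"ty": 0.004,"tz": 0,"turn": 0.1}

```text
time: 33.95
tool_pos: [0.5464, -0.0013, 0.0668]
tool_rot: [-3.141, -0.002, 0.41]
contact_force: [-2.8, 7.3, 9.1]
finger_gap: 0.0126
gripper_force: 40.0
```

```bash
python3 f.py
```

```text
t 34.05 pos [ 0.5464 -0.0013  0.0668] yaw-a -0.018 theta 2.775 r 0.0402 Ftan -7.75 Frad 0.15 Fz 9.76 Mz 0.07 gap 0.0126 [ 0.02  0.46 -0.17  2.03  0.12  0.66 -1.38]
```

```bash
cat > f.py <<'E'
from h import *
H=np.array([.5098,-.0180]); F=[];M=[]
for i in range(8): get_image("wrist"); o=observe(); F.append(o["contact_force"]); M.append(o["ft_torque"])
s=np.std(M,0)[2]; F=np.mean(F,0);M=np.mean(M,0); v=o["tool_pos"][:2]-H; a=np.arctan2(v[1],v[0]); yaw=o["tool_rot"][2]; r=np.linalg.norm(v)
print("t",round(o["time"],2),"yaw",round(yaw,3),"theta",np.radians(183.5)-a,"r",r,"Ftan",F[:2]@[np.sin(a),-np.cos(a)],"Frad",F[:2]@v/r,"Fz",F[2],"M",M,"sd",s)
E
python3 f.py
```

```text
t 34.45 yaw 0.41 theta 2.7750507163429785 r 0.04024752206616279 Ftan -7.865318442538486 Frad -0.17242809244618765 Fz 9.995855792000402 M [1.49583926 0.74116518 0.01037427] sd 0.025514394316207625
```

Emit:
carry_out:
  steps:
    - {"gripper": -1,"tx": 0,"ty": 0.0016,"tz": 0,"turn": 0.04}
    - {"gripper": -1,"tx": -0.0001,"ty": 0.0032,"tz": 0,"turn": 0.08}
    - {"gripper": -1,"tx": -0.0001,"ty": 0.0032,"tz": 0,"turn": 0.08}
    - {"gripper": -1,"tx": -0.0001,"ty": 0.0032,"tz": 0,"turn": 0.08}
    - {"gripper": -1,"tx": -0.0001,"ty": 0.0032,"tz": 0,"turn": 0.08}
    - {"gripper": -1,"tx": -0.0001,"ty": 0.0032,"tz": 0,"turn": 0.08}
    - {"gripper": -1,"tx": -0.0001,"ty": 0.0032,"tz": 0,"turn": 0.08}
    - {"gripper": -1,"tx": -0.0001,"ty": 0.0032,"tz": 0,"turn": 0.08}
    - {"gripper": -1,"tx": -0.0001,"ty": 0.0032,"tz": 0,"turn": 0.08}
    - {"gripper": -1,"tx": -0.0001,"ty": 0.0032,"tz": 0,"turn": 0.08}

```text
time: 35.45
tool_pos: [0.5476, -0.0041, 0.0668]
tool_rot: [-3.14, -0.001, 0.33]
contact_force: [-2.3, 7.8, 10.0]
finger_gap: 0.0126
gripper_force: 40.0
```

```bash
python3 f.py
```

```text
t 35.85 yaw 0.33 theta 2.8492272703023893 r 0.040275344888473744 Ftan -8.947517933969015 Frad -0.36816528628386097 Fz 9.855632756717585 M [1.73935424 0.77546638 0.05494497] sd 0.02232993698661439
```

Emit:
carry_out:
  steps:
    - {"gripper": -1,"tx": 0,"ty": 0.0016,"tz": 0,"turn": 0.036}
    - {"gripper": -1,"tx": -0.0001,"ty": 0.0032,"tz": 0,"turn": 0.072}
    - {"gripper": -1,"tx": -0.0001,"ty": 0.0032,"tz": 0,"turn": 0.072}
    - {"gripper": -1,"tx": -0.0001,"ty": 0.0032,"tz": 0,"turn": 0.072}
    - {"gripper": -1,"tx": -0.0001,"ty": 0.0032,"tz": 0,"turn": 0.072}
    - {"gripper": -1,"tx": -0.0001,"ty": 0.0032,"tz": 0,"turn": 0.072}
    - {"gripper": -1,"tx": -0.0001,"ty": 0.0032,"tz": 0,"turn": 0.072}
    - {"gripper": -1,"tx": -0.0001,"ty": 0.0032,"tz": 0,"turn": 0.072}
    - {"gripper": -1,"tx": -0.0001,"ty": 0.0032,"tz": 0,"turn": 0.072}
    - {"gripper": -1,"tx": -0.0001,"ty": 0.0032,"tz": 0,"turn": 0.072}

```text
time: 36.85
tool_pos: [0.5485, -0.0068, 0.0668]
tool_rot: [-3.14, -0.001, 0.258]
contact_force: [-3.4, 10.9, 10.2]
finger_gap: 0.0126
gripper_force: 40.0
```

```bash
python3 f.py
```

```text
t 37.25 yaw 0.258 theta 2.922138045363752 r 0.04030576610873342 Ftan -10.558880994750922 Frad -0.7748296213856937 Fz 10.483613243196698 M [2.0244473  0.81543475 0.06172162] sd 0.01983870705284205
```

Emit:
carry_out:
  steps:
    - {"gripper": 0,"tx": 0,"ty": 0,"tz": 0,"turn": 0}
    - {"gripper": 0,"tx": 0,"ty": 0,"tz": 0,"turn": 0}
    - {"gripper": 0,"tx": 0,"ty": 0,"tz": 0,"turn": 0}
    - {"gripper": 0,"tx": 0,"ty": 0,"tz": 0,"turn": 0}
    - {"gripper": 0,"tx": 0,"ty": 0,"tz": -0.005,"turn": 0}
    - {"gripper": 0,"tx": 0,"ty": 0,"tz": -0.02,"turn": 0}
    - {"gripper": 0,"tx": 0,"ty": 0,"tz": -0.045,"turn": 0}
    - {"gripper": 0,"tx": 0,"ty": 0,"tz": -0.075,"turn": 0}
    - {"gripper": 0,"tx": 0,"ty": 0,"tz": -0.11,"turn": 0}
    - {"gripper": 0,"tx": 0,"ty": 0,"tz": -0.14,"turn": 0}

```text
time: 38.25
tool_pos: [0.5483, -0.0085, 0.2079]
tool_rot: [3.141, -0.001, 0.254]
contact_force: [-0.5, -0.3, 0.1]
finger_gap: 0.043
gripper_force: 0.0
```

```bash
python3 - <<'E'
from h import *
o=observe(); print(o["time"],o["tool_pos"],o["contact_force"])
g=cam("wrist","w8.png"); print(proj(g,[.5485,-.0068,.078]),proj(g,[.5098,-.018,.045]))
E
```

```text
38.25 [ 0.5483143  -0.00853894  0.20791233] [-0.46319103 -0.3347147   0.08671471]
[253.77223765 184.8806457 ] [255.1539852 218.007938 ]
```

View pics/w8.png

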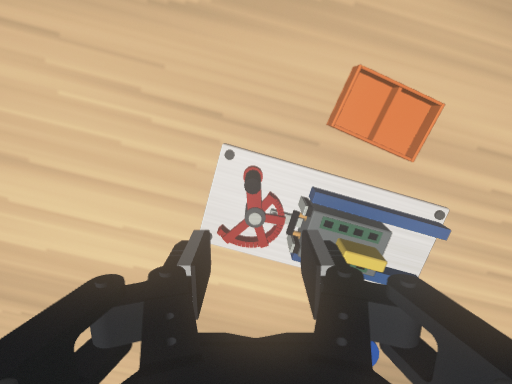

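The peg top is at about (253,185) as projected, so the cam stayed where I left it. The hook wraps the stud at (280,213), and the gripper is clear above.

```bash
python3 -c "
from workcell import *
print(close_job())"
```

```text
the job is handed in; nothing more can be done
None
```

The job is handed in at about 38 s: I opened the cam, slid the module in to the pins, and closed the cam to about 2.92 rad, where the crank felt roughly 4–5 N firmer than against the pins. The gripper was clear and the cam had not sprung back; no verdict came back.

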